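Discharge and switch on the flight sonde

TASK

Switch on the flight sonde, the white one that carries the red sensor boom, for its ground check. First touch the brass earth stud on its grey block lightly with the fingertips, for about half a second, to discharge static; then press that sonde's green button gently with the fingertips all the way in, hold it in for a good second, let it spring back and withdraw. Do not lift or shift the sonde, do not touch its two brass battery terminals, its boom or its antenna, and leave the spare sonde and everything else on the bench alone.

Things in the scene. Friction and masses are not known exactly. Their poses are not given: they have to be found in the camera images.
- flight_sonde: The sonde to switch on, loose on the mat: white polystyrene casing 160 (x) x 66 (y) x 48 (z) mm, 0.1 to 0.2 kg, lying flat; the bench mat under it is 3 mm thick, so its top face is 51 mm above the bench. Origin at the centre of its underside; x along its length towards the red boom, z up. A green button and two brass terminals stand on its top face.
- flight_sonde_button_top (a point): Centre of the top face of the flight sonde's round green button, 20 mm in diameter, on the casing's centre line 14 mm from its middle towards the antenna. Unpressed, the top stands 10 mm above the casing's top face (61 mm above the bench); around it lies a flat black collar 27 mm in diameter and 1.8 mm high. The point goes down with the button. The button goes straight down into the casing.
- flight_sonde_button (a joint): Travel of that green button in its switch, in m: 0 = up, 0.005 = fully in. Spring: 0.8 N to start it, 4.8 N when fully in, at a stop. The switch sits in the foam, which gives 1 mm per 5 N besides, so the top goes 6 mm down until fully in. Come down slowly, about 10 mm/s; over 25 N dents the casing. It springs back by itself; pressed down on, the sonde stays put.
- flight_sonde_plus: Brass battery terminal with a red washer on the flight sonde, a stud 8 mm in diameter (washer 15 mm); its top is as high as the unpressed button's, 10 mm above the casing. Origin at the centre of its top, 44 mm from the button's centre lengthwise towards the boom and 15.5 mm to the sonde's +y side. Not to be touched.
- flight_sonde_minus: The other brass terminal, the same with a black washer, 15.5 mm to the sonde's -y side, 31 mm from the first. Origin at the centre of its top. Not to be touched.
- flight_sonde_boom: Red sensor boom on the +x end of the flight sonde: a strip 100 mm long with a 14 mm wire loop at its tip, 16 mm wide and 3 mm thick, sloping up by 20 degrees; origin at its root, x along it. Its tip is about 78 mm above the bench. Not to be touched.
- flight_sonde_antenna: Grey aluminium antenna stub on the -x end of the flight sonde, 46 mm long, 9 mm in diameter (12 mm at its root), level, 27 mm above the bench; origin at its root, it runs along its own -x. Not to be touched.
- spare_sonde: The spare sonde, loose on the mat: the same casing, green button, terminals and antenna but no red boom, only an empty black socket at its +x end. Origin at the centre of its underside. To be left alone.
- earth_stud: Brass earth stud, 15 mm in diameter with a flat top, upright in a black rubber bush in the middle of a grey block with a yellow and green stripe (64 x 46 x 16 mm) screwed to the bench left or right of the mat. Origin at the centre of its top, 38 mm above the bench, 22 mm above the block. It gives only 1 mm per 6 N: come onto it slowly, about 10 mm/s; a few newtons do.
- spool: White plastic line spool standing loose on the bench, 64 mm in diameter, 48 mm high; origin at the centre of its underside. Bystander.
- battery_pack: Orange battery pack with a black end, loose, 64 x 32 x 30 mm; origin at the centre of its underside. Bystander.
- antenna_stub: Spare aluminium antenna stub standing loose on a black foot 24 mm square, 72 mm high, easily knocked over; origin at the centre of its underside. Bystander.
- screwdriver: Screwdriver with a yellow handle, 170 mm long, lying loose on the bench behind the mat. Bystander.
- reel_grip (a point): Middle of the worn wooden grip of the hand crank (26 mm in diameter, 56 mm long) on the steel reel frame at the right end of the bench; frame and reel reach 0.2 m above the bench. Bystander.
Mind the look-alikes: they are no part of the job. Leave any purple look-alike of the part that bears earth_stud alone.

How it is judged:
By the outcome, as a careful person would: the job done as asked, in the order asked, and still so for the second after the job is handed in, with the robot touching nothing.
It also fails if it takes over 51 s, if anything falls off the work surface, if the arm or the gripper's body presses on something with over 40 N, if the wrist force passes 120 N, or if a joint passes its speed limit or range.

ROBOT

A 6-joint arm with a two-finger parallel gripper is mounted at the origin on the work surface. World frame = base frame: x ahead of the robot, y to its left, z up, the work surface at z = 0. Lengths are in m, angles in rad, forces in N, time in s.
With the tool pointing down it reaches from about 0.35 to 0.85 m from the base axis. Payload 8.1 kg.
Tool frame: the origin (TCP) lies midway between the tips of the shut fingers; the grasp point (between the pads) lies 19 mm behind it; z points along the fingers, y is the line along which they close (so a half turn about z gives the same grasp; the last joint's range is limited). The gripper opens to 93 mm and grips with 3 to 60 N. Pads are 15 mm wide; open, the fingers measure 128 mm over their backs; the gripper's body (75 mm by 188 mm) begins 65 mm behind the grasp point.
Start: joints at [1.051, 0.13, 1.488, -0, 1.523, -0.085], TCP at [0.253, 0.544, 0.219] pointing down, gripper open.
Joint ranges: [-2.96, 2.96], [-0.89, 2.26], [0.02, 2.5], [-1.34, 4.48], [0, 2.73], [-2.66, 2.66]. Speed limits (rad/s): [2.39, 2.39, 2.79, 3.14, 3.14, 3.14].

INTERFACE

Orientations are given as a rotation vector (axis times angle).
In Python, from plant import read_state, read_camera, camera_model, close_job gives the robot as it stands. The module is installed in compiled form; this text tells all that it offers.
- The arm moves only by the tool carry_out, never from a script. Its argument "moves" is a list of rows, each an object of numbers: "jaw": the finger opening in m, from 0 to 0.093; "dx", "dy", "dz": the shift along the tool's x, y, z in m; "yaw": the turn about the tool's z in rad. In form: [{"jaw": .., "dx": .., "dy": .., "dz": .., "yaw": ..}, ...]. A call has 1 to 8 rows; each row shifts and turns the commanded pose from where the row before left it, along the tool's axes as they then stand; what a row does not reach is not made up. A row lasts 1/8 s, in which the tool goes at most 62.5 mm and 10.7 degrees, less where a joint would pass 70% of its speed; a pose out of reach is approached as far as the arm can. A call is refused whole if a number of a shift passes 0.0625 or a number of a turn 0.188, either way. A call with a gripper value outside its range is refused whole. The fingers move at their own pace and stop on an object; "grip_force" is the grip in N (left out, the last holds). Time passes only in rows, so rows that do not move let the fingers close. It gives the time, the measured TCP pose, the force, the opening and the grip force at its end, in the units of the state.
- read_state(): the state, without advancing time (a new reading comes with each control period).
- read_camera(name): name is "side" or "top"; returns the picture (384x512x3 uint8, red, green, blue); there is no depth.
- camera_model(name): a dict with "camera_matrix" (3x3 intrinsics, pixels), "k1" (the pictures are not rectified: a ray, as slopes to the right and down, at radius r is drawn at 1 + k1 r^2 times it, then the intrinsics apply), "view" (4x4, takes a point from world to camera coordinates). Camera axes: x right, y up, looking along -z (the intrinsics and any distortion apply to the point x, -y, -z); pixel columns grow to the right and rows downward; lengths in m; the calibration is good to about 2 mm. A picture is of the moment at which its call begins. camera_model takes no time and is no camera call.
- close_job(): hands the job in; it is judged then, once.
The state is a dict: "t": time; "q": joint angles; "dq": joint speeds; "joint_torque": joint torques, N m; "tool_pos": TCP position; "orientation": TCP orientation; "force": force on the tool from outside, world axes, zero at the start; "wrist_torque": the same for the moment, N m; "opening": finger opening in m; "gripper_force": force on a finger pad.
Only numpy, scipy, OpenCV 4.12 (cv2) and the standard library are available. Lean on these libraries where they do the work, as an engineer would, in place of code of your own. Each camera call takes 0.05 s, during which the arm holds its last target. There are 200 camera calls.

## Working session

There is one attempt and no reset: what is moved stays moved. The work goes in short steps, Python scripts to look and compute and a tool call to move; the robot and the scene stay as the last step left them, time stands still between calls to the robot, and variables do not carry over. Pictures are saved under pics/ and viewed, at most 10 in all, crops included, and the job is handed in when it is done.

Besides the shell and the picture viewer there is one more tool, called in YAML: its name, and indented under it one key for each argument. carry_out: Moves the arm, as the interface text tells. Its arguments: {"type":"object","properties":{"moves":{"type":"array","items":{"type":"object","properties":{"jaw":{"type":"number"},"dx":{"type":"number"},"dy":{"type":"number"},"dz":{"type":"number"},"yaw":{"type":"number"}}}},"grip_force":{"type":"number"}},"required":["moves"]}

```bash
mkdir -p pics
cat > h.py <<'E'
import numpy as np, cv2
from plant import read_state, read_camera, camera_model, close_job
def ray(n,u,v):
    m=camera_model(n);K=np.array(m["camera_matrix"],float);k=float(m["k1"]);V=np.array(m["view"],float)
    p=cv2.undistortPoints(np.array([[[u,v]]],float),K,np.array([k,0,0,0,0.]))[0,0]
    R=V[:3,:3];return -R.T@V[:3,3],R.T@np.array([p[0],-p[1],-1.])
def onz(n,u,v,z):
    c,d=ray(n,u,v);return c+d*(z-c[2])/d[2]
def proj(n,P):
    m=camera_model(n);K=np.array(m["camera_matrix"],float);k=float(m["k1"]);V=np.array(m["view"],float)
    c=V[:3,:3]@np.array(P,float)+V[:3,3];a=np.array([c[0]/-c[2],-c[1]/-c[2]]);a*=1+k*(a@a)
    return (K@[a[0],a[1],1])[:2]
E
python3 - <<'E'
from h import *
for n in("top","side"):
    im=read_camera(n);np.save(n+".npy",im);cv2.imwrite(f"pics/{n}0.png",cv2.resize(im[:,:,::-1],(800,600),interpolation=cv2.INTER_CUBIC))
    print(n,ray(n,256,192))
s=read_state();print(s)
E
```

```text
top (array([ 0.36664949, -0.05084557,  1.36610386]), array([ 0.18366783, -0.00111564, -0.98308233]))
side (array([ 0.15425858, -0.67359576,  0.63968928]), array([ 0.48427785,  0.68214991, -0.54825334]))
{'t': 0.1, 'q': array([ 1.05056971e+00,  1.31091707e-01,  1.48916062e+00, -2.48280244e-05,
        1.52306038e+00, -8.54083950e-02]), 'dq': array([ 4.01658076e-04, -1.75197690e-03, -2.30364782e-03,  6.27810131e-05,
        9.78209437e-04,  1.30830217e-04]), 'joint_torque': array([ 1.15205909e-03, -5.61338103e+01, -4.93099165e+01,  7.70358159e-02,
        2.90253607e-02, -6.08986534e-05]), 'tool_pos': array([0.25247375, 0.54370628, 0.21769412]), 'orientation': array([-6.77535331e-01, -3.06715987e+00,  2.59013128e-03]), 'force': array([ 0.09019664, -0.60534323, -0.3184245 ]), 'wrist_torque': array([ 0.00258242, -0.01606229,  0.01250519]), 'gripper_force': 0.0, 'opening': 0.0930998144743526}
```

View pics/top0.png

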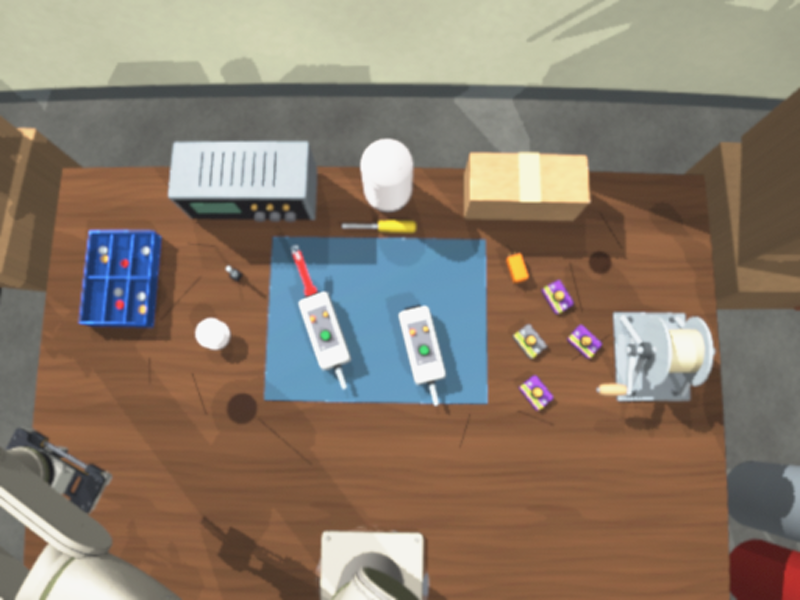

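View pics/side0.png

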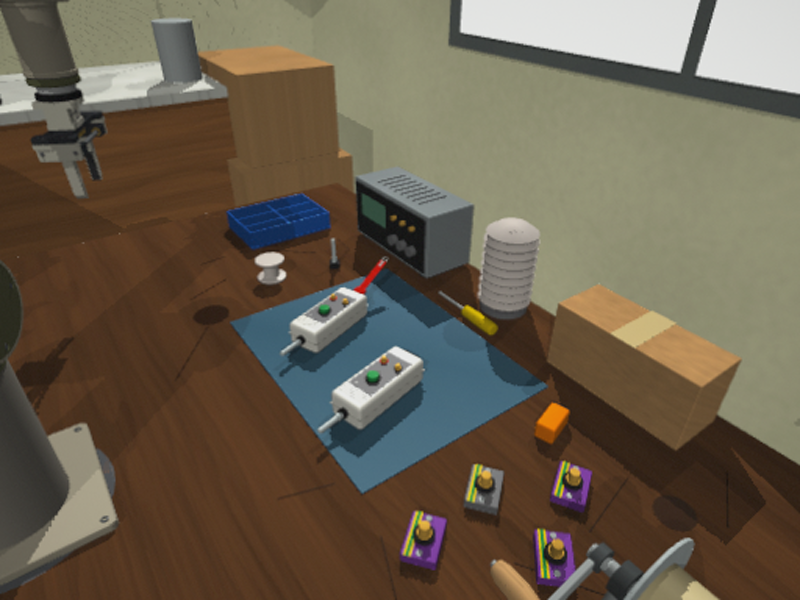

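The top view (800x600 scale) shows:
- Green buttons: the flight sonde with the red boom at (325,336), and the spare at (424,350), not wanted.
- Earth blocks: the grey one at (530,341), and purple ones at (558,296), (585,342) and (537,393), not wanted.

The side view agrees, with the grey block at (485,488) and the flight sonde's button at (325,310).

Run:
```python
from h import *
T=np.load("top.npy");S=np.load("side.npy")
def blobs(im,lo,hi,a=6):
    h=cv2.cvtColor(im,cv2.COLOR_RGB2HSV);m=cv2.inRange(h,lo,hi)
    n,l,st,c=cv2.connectedComponentsWithStats(m);return [(c[i].round(1),st[i,4]) for i in range(1,n) if st[i,4]>=a]
G=((50,100,50),(80,255,255));B=((8,120,110),(22,255,255))
for n,im in(("top",T),("side",S)):
    print(n,"green",[b for b in blobs(im,*G,15)])
    for c,a in blobs(im,*B,8):
        if (n=="top" and 190<c[0]<385 and 180<c[1]<260) or (n=="side" and 200<c[0]<370 and 180<c[1]<370): print(n,"brass",c,a)
def tri(a,b):
    c1,d1=ray("top",*a);c2,d2=ray("side",*b);A=np.c_[d1,-d2];t=np.linalg.lstsq(A,c2-c1,rcond=None)[0];p,q=c1+d1*t[0],c2+d2*t[1];return (p+q)/2,np.linalg.norm(p-q)
gt=min(blobs(T,*G,15),key=lambda b:np.hypot(*(b[0]-[208,215])))[0];gs=min(blobs(S,*G,15),key=lambda b:np.hypot(*(b[0]-[208,198])))[0]
print("btn",onz("top",*gt,.0605),onz("side",*gs,.060),tri(gt,gs))
a=cv2.resize(T[170:260,175:305],(780,540),interpolation=cv2.INTER_CUBIC)
b=cv2.resize(T[190:250,310:375],(390,360),interpolation=cv2.INTER_CUBIC);d=cv2.resize(S[285:345,285:350],(390,360),interpolation=cv2.INTER_CUBIC)
cv2.imwrite("pics/a.png",a[:,:,::-1]);cv2.imwrite("pics/b.png",np.hstack([b,d])[:,:,::-1])
```

```text
top green [(array([207.6, 214.4]), np.int32(30)), (array([271. , 223.6]), np.int32(30))]
top brass [356.6 189.8] 12
top brass [338.6 218. ] 16
top brass [374.1 218.4] 18
top brass [342.8 251.6] 12
side green [(array([207.1, 197.6]), np.int32(36)), (array([238.2, 240.5]), np.int32(47)), (array([359.4, 305.8]), np.int32(27)), (array([347.4, 354.8]), np.int32(47)), (array([262.3, 346.7]), np.int32(18))]
side brass [212.8 189.5] 10
side brass [245.4 229.8] 14
side brass [254.4 234.5] 12
side brass [352.5 269.8] 360
side brass [310.2 306.5] 73
side brass [366.9 304.9] 69
side brass [271.1 338.9] 92
side brass [356.3 350.4] 66
btn [0.53066687 0.1111044  0.0605    ] [0.53004959 0.10612703 0.06      ] (array([0.53182726, 0.11137069, 0.05625423]), np.float64(0.001354758191371899))
```

View pics/a.png

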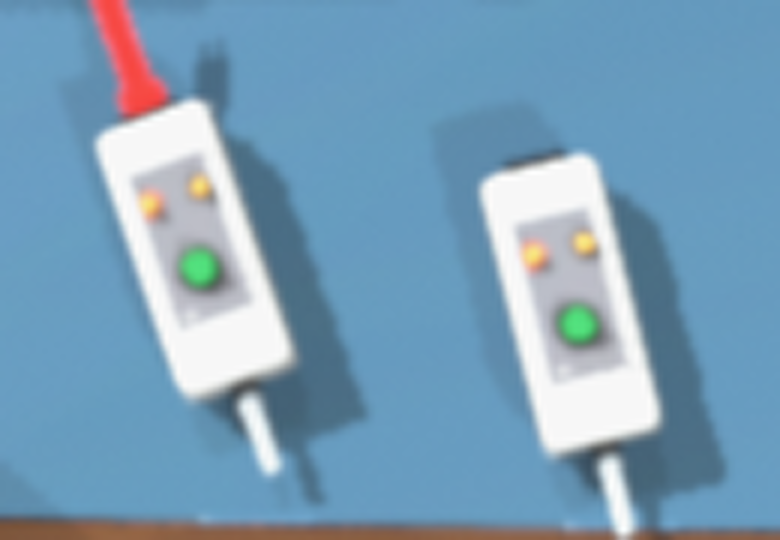

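View pics/b.png

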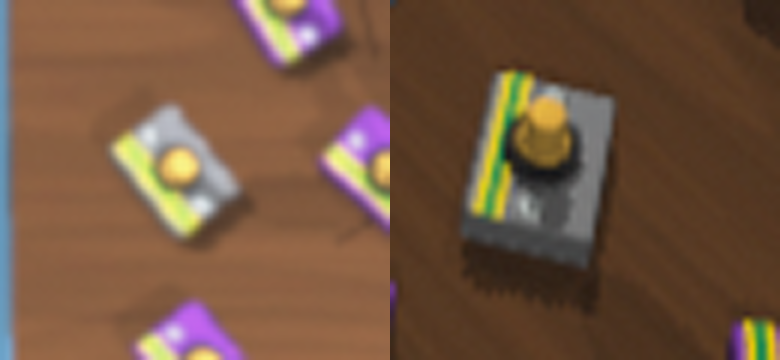

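Run:
```python
from h import *
from scipy.spatial.transform import Rotation as Ro
s=read_state();R=Ro.from_rotvec(s["orientation"]).as_matrix();print(R.round(3))
def tri(a,b):
    c1,d1=ray("top",*a);c2,d2=ray("side",*b);t=np.linalg.lstsq(np.c_[d1,-d2],c2-c1,rcond=None)[0];p,q=c1+d1*t[0],c2+d2*t[1];return (p+q)/2,np.linalg.norm(p-q)
st=onz("top",339.4,217.2,.038);print("stud",st,onz("side",310.8,303.3,.038),tri((339.4,217.2),(310.8,303.3)))
f=lambda x,y:(174.6+x/6,169.6+y/6)
b=onz("top",207.7,214.3,.061);p=onz("top",*f(151,204),.061);m=onz("top",*f(200,187),.061)
print(b,p,m,"p-m",np.linalg.norm(p-m),"mid",np.linalg.norm((p+m)/2-b)); d=(p+m)/2-b;print("sonde yaw",np.degrees(np.arctan2(d[1],d[0])))
for n,v in(("boomtip",onz("top",297*.64,248*.64,.075)),("grip",onz("top",610*.64,388*.64,.1)),("reelframe l",onz("top",615*.64,315*.64,.0))):print(n,v)
# block corners: crop b
g=lambda x,y:(309.6+x/6,189.6+y/6)
for c in((172,105),(240,188),(185,238),(112,150)):print(onz("top",*g(*c),.016))
for P in(st,b):
    w=P[:2]-s["tool_pos"][:2];print("tool dxy",R.T@np.r_[w,0])
```

```text
[[-0.907  0.421 -0.001]
 [ 0.421  0.907 -0.002]
 [ 0.    -0.002 -1.   ]]
stud [ 0.53040659 -0.34209422  0.038     ] [ 0.53140517 -0.345552    0.038     ] (array([ 0.53187237, -0.34348268,  0.03522755]), np.float64(0.0026699370059721584))
[0.53095198 0.11071337 0.061     ] [0.56731387 0.13925327 0.061     ] [0.5775574  0.11158375 0.061     ] p-m 0.029504783826211994 mid 0.04401288743220816
sonde yaw 19.51841591625971
boomtip [0.72168488 0.17741742 0.075     ]
grip [ 0.4219128  -0.49581918  0.1       ]
reelframe l [ 0.59400725 -0.54998147  0.        ]
[ 0.56896043 -0.34369128  0.016     ]
[ 0.52035095 -0.38282882  0.016     ]
[ 0.49067086 -0.34966766  0.016     ]
[ 0.54182784 -0.30764765  0.016     ]
tool dxy [-0.625209   -0.68629562  0.00110133]
tool dxy [-4.34960922e-01 -2.75393916e-01  4.19473991e-04]
```

Stud at (0.531, -0.3435) and button at (0.531, 0.111). The terminals measure 29.5 mm apart (31 given) and 44 mm from the button (44 given), so both hold up.

carry_out:
  moves:
    - {"jaw": 0, "dx": -0.039, "dy": -0.043}
    - {"jaw": 0, "dx": -0.039, "dy": -0.043}
    - {"jaw": 0, "dx": -0.039, "dy": -0.043}
    - {"jaw": 0, "dx": -0.039, "dy": -0.043}
    - {"jaw": 0, "dx": -0.039, "dy": -0.043}
    - {"jaw": 0, "dx": -0.039, "dy": -0.043}
    - {"jaw": 0, "dx": -0.039, "dy": -0.043}
    - {"jaw": 0, "dx": -0.039, "dy": -0.043}
  grip_force: 10

```text
invalid input at $.moves[0]: expected keys jaw, dx, dy, dz, yaw
```

carry_out:
  moves:
    - {"jaw": 0, "dx": -0.039, "dy": -0.043}
    - {"jaw": 0, "dx": -0.039, "dy": -0.043}
    - {"jaw": 0, "dx": -0.039, "dy": -0.043}
    - {"jaw": 0, "dx": -0.039, "dy": -0.043}
    - {"jaw": 0, "dx": -0.039, "dy": -0.043}
    - {"jaw": 0, "dx": -0.039, "dy": -0.043}
    - {"jaw": 0, "dx": -0.039, "dy": -0.043}
    - {"jaw": 0}

```text
invalid input at $.moves[0]: expected keys jaw, dx, dy, dz, yaw
```

carry_out:
  moves:
    - {"jaw": 0, "dx": -0.039, "dy": -0.043, "dz": 0, "yaw": 0}
    - {"jaw": 0, "dx": -0.039, "dy": -0.043, "dz": 0, "yaw": 0}
    - {"jaw": 0, "dx": -0.039, "dy": -0.043, "dz": 0, "yaw": 0}
    - {"jaw": 0, "dx": -0.039, "dy": -0.043, "dz": 0, "yaw": 0}
    - {"jaw": 0, "dx": -0.039, "dy": -0.043, "dz": 0, "yaw": 0}
    - {"jaw": 0, "dx": -0.039, "dy": -0.043, "dz": 0, "yaw": 0}
    - {"jaw": 0, "dx": -0.039, "dy": -0.043, "dz": 0, "yaw": 0}
    - {"jaw": 0, "dx": -0.039, "dy": -0.043, "dz": 0, "yaw": 0}
  grip_force: 10

```text
t: 1.1
tool_pos: [0.3908, 0.099, 0.2185]
orientation: [0.677, 3.067, 0.0]
force: [1.6, -0.2, -0.2]
opening: 0.0179
gripper_force: 0.0
```

carry_out:
  moves:
    - {"jaw": 0, "dx": -0.039, "dy": -0.043, "dz": 0, "yaw": 0}
    - {"jaw": 0, "dx": -0.039, "dy": -0.043, "dz": 0, "yaw": 0}
    - {"jaw": 0, "dx": -0.039, "dy": -0.043, "dz": 0, "yaw": 0}
    - {"jaw": 0, "dx": -0.039, "dy": -0.043, "dz": 0, "yaw": 0}
    - {"jaw": 0, "dx": -0.039, "dy": -0.043, "dz": 0, "yaw": 0}
    - {"jaw": 0, "dx": -0.039, "dy": -0.043, "dz": 0, "yaw": 0}
    - {"jaw": 0, "dx": -0.039, "dy": -0.043, "dz": 0, "yaw": 0}
    - {"jaw": 0, "dx": 0, "dy": 0, "dz": 0, "yaw": 0}

```text
t: 2.1
tool_pos: [0.511, -0.2904, 0.2163]
orientation: [-0.683, -3.063, -0.001]
force: [-0.2, 0.3, 0.1]
opening: 0.0004
gripper_force: 0.0
```

carry_out:
  moves:
    - {"jaw": 0, "dx": -0.04, "dy": -0.04, "dz": 0, "yaw": 0}
    - {"jaw": 0, "dx": 0, "dy": 0, "dz": 0.04, "yaw": 0}
    - {"jaw": 0, "dx": 0, "dy": 0, "dz": 0.05, "yaw": 0}
    - {"jaw": 0, "dx": 0, "dy": 0, "dz": 0.04, "yaw": 0}
    - {"jaw": 0, "dx": 0, "dy": 0, "dz": 0.02, "yaw": 0}
    - {"jaw": 0, "dx": 0, "dy": 0, "dz": 0, "yaw": 0}
    - {"jaw": 0, "dx": 0, "dy": 0, "dz": 0, "yaw": 0}

```text
t: 2.98
tool_pos: [0.5323, -0.341, 0.071]
orientation: [0.677, 3.065, -0.002]
force: [-0.3, -0.6, -0.1]
opening: 0.0003
gripper_force: 0.0
```

Run:
```python
from h import *
s=read_state();print(s["tool_pos"],s["force"],s["q"])
im=read_camera("side")
p=proj("side",s["tool_pos"]);q=proj("side",[.531,-.3435,.038]);print(p,q)
a=cv2.resize(im[240:345,250:380],(780,630),interpolation=cv2.INTER_CUBIC)[:600];cv2.imwrite("pics/c.png",a[:,:,::-1]);print((p-[250,240]+.5)*6,(q-[250,240]+.5)*6)
```

```text
[ 0.53228288 -0.34098065  0.07096585] [-0.27985978 -0.56738847 -0.09241543] [-6.50853867e-01  3.23159731e-01  1.54232144e+00  5.31928321e-05
  1.27296371e+00 -1.78711706e+00]
[311.03362366 291.24928273] [310.00307515 302.75108099]
[369.20174195 310.49569636] [363.01845089 379.50648597]
```

View pics/c.png

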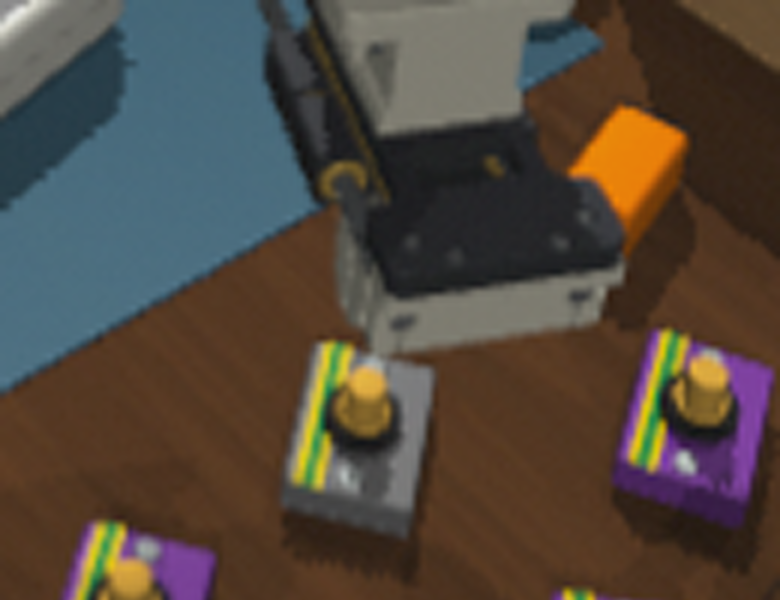

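The picture shows the grey block with its stud top at (367,385), where the prediction was (363,380). The finger just above it ends near (375,345), partly hidden by the gripper body. That's aligned, so I'll come down.

carry_out:
  moves:
    - {"jaw": 0, "dx": 0, "dy": -0.003, "dz": 0.01, "yaw": 0}
    - {"jaw": 0, "dx": 0, "dy": 0, "dz": 0.01, "yaw": 0}
    - {"jaw": 0, "dx": 0, "dy": 0, "dz": 0.004, "yaw": 0}
    - {"jaw": 0, "dx": 0, "dy": 0, "dz": 0.00125, "yaw": 0}
    - {"jaw": 0, "dx": 0, "dy": 0, "dz": 0.00125, "yaw": 0}
    - {"jaw": 0, "dx": 0, "dy": 0, "dz": 0.00125, "yaw": 0}
    - {"jaw": 0, "dx": 0, "dy": 0, "dz": 0.00125, "yaw": 0}
    - {"jaw": 0, "dx": 0, "dy": 0, "dz": 0.00125, "yaw": 0}

```text
t: 4.03
tool_pos: [0.5298, -0.3431, 0.0384]
orientation: [0.678, 3.067, -0.0]
force: [-0.1, 0.2, -0.4]
opening: 0.0004
gripper_force: 0.0
```

carry_out:
  moves:
    - {"jaw": 0, "dx": 0, "dy": 0, "dz": 0.0008, "yaw": 0}
    - {"jaw": 0, "dx": 0, "dy": 0, "dz": 0, "yaw": 0}

```text
t: 4.28
tool_pos: [0.5298, -0.3431, 0.0379]
orientation: [0.678, 3.068, -0.0]
force: [-0.7, 0.3, 2.2]
opening: 0.0009
gripper_force: 1.3
```

Contact at 2.2 N. I'll press a touch more, hold about 0.6 s, then lift.

carry_out:
  moves:
    - {"jaw": 0, "dx": 0, "dy": 0, "dz": 0.0004, "yaw": 0}
    - {"jaw": 0, "dx": 0, "dy": 0, "dz": 0, "yaw": 0}
    - {"jaw": 0, "dx": 0, "dy": 0, "dz": 0, "yaw": 0}
    - {"jaw": 0, "dx": 0, "dy": 0, "dz": 0, "yaw": 0}

```text
t: 4.78
tool_pos: [0.5298, -0.3431, 0.0374]
orientation: [0.678, 3.067, -0.0]
force: [-1.8, 0.4, 5.3]
opening: 0.0004
gripper_force: 2.6
```

carry_out:
  moves:
    - {"jaw": 0, "dx": 0, "dy": 0, "dz": -0.002, "yaw": 0}
    - {"jaw": 0, "dx": 0, "dy": 0, "dz": -0.01, "yaw": 0}
    - {"jaw": 0, "dx": 0, "dy": 0, "dz": -0.04, "yaw": 0}
    - {"jaw": 0, "dx": 0, "dy": 0, "dz": -0.05, "yaw": 0}
    - {"jaw": 0, "dx": 0, "dy": 0, "dz": -0.04, "yaw": 0}
    - {"jaw": 0, "dx": 0, "dy": 0, "dz": 0, "yaw": 0}

```text
t: 5.52
tool_pos: [0.532, -0.3448, 0.1849]
orientation: [0.676, 3.06, -0.006]
force: [-0.6, -0.2, -0.6]
opening: 0.0004
gripper_force: 0.0
```

carry_out:
  moves:
    - {"jaw": 0, "dx": 0.024, "dy": 0.052, "dz": 0, "yaw": 0}
    - {"jaw": 0, "dx": 0.024, "dy": 0.052, "dz": 0, "yaw": 0}
    - {"jaw": 0, "dx": 0.024, "dy": 0.052, "dz": 0, "yaw": 0}
    - {"jaw": 0, "dx": 0.024, "dy": 0.052, "dz": 0, "yaw": 0}
    - {"jaw": 0, "dx": 0.024, "dy": 0.052, "dz": 0, "yaw": 0}
    - {"jaw": 0, "dx": 0.024, "dy": 0.052, "dz": 0, "yaw": 0}
    - {"jaw": 0, "dx": 0.024, "dy": 0.052, "dz": 0, "yaw": 0}
    - {"jaw": 0, "dx": 0.024, "dy": 0.052, "dz": 0, "yaw": 0}

```text
t: 6.52
tool_pos: [0.53, 0.1169, 0.1783]
orientation: [-0.677, -3.067, 0.001]
force: [0.9, 0.2, 0.0]
opening: 0.0006
gripper_force: 0.0
```

carry_out:
  moves:
    - {"jaw": 0, "dx": 0, "dy": 0, "dz": 0, "yaw": -0.155}
    - {"jaw": 0, "dx": 0, "dy": 0, "dz": 0, "yaw": -0.155}
    - {"jaw": 0, "dx": 0, "dy": 0, "dz": 0, "yaw": -0.155}
    - {"jaw": 0, "dx": 0, "dy": 0, "dz": 0, "yaw": -0.155}
    - {"jaw": 0, "dx": 0, "dy": 0, "dz": 0, "yaw": -0.155}
    - {"jaw": 0, "dx": 0, "dy": 0, "dz": 0, "yaw": 0}
    - {"jaw": 0, "dx": 0, "dy": 0, "dz": 0, "yaw": 0}

```text
t: 7.4
tool_pos: [0.5305, 0.1151, 0.1786]
orientation: [0.526, -3.096, -0.0]
force: [0.0, -0.6, -0.1]
opening: 0.0004
gripper_force: 0.0
```

```bash
cat > s.py <<'E'
from h import *
from scipy.spatial.transform import Rotation as Ro
s=read_state();R=Ro.from_rotvec(s["orientation"]).as_matrix();print(s["tool_pos"],s["force"],s["q"].round(2))
print("y axis deg",np.degrees(np.arctan2(R[1,1],R[0,1])),"tool shift to button top",R.T@(np.array([.531,.1105,.061])-s["tool_pos"]))
E
python3 s.py
```

```text
[0.5305231  0.11505384 0.1786118 ] [ 0.02250449 -0.60763384 -0.0785379 ] [ 0.12 -0.    1.7  -0.    1.44 -1.79]
y axis deg 109.29263440168587 tool shift to button top [ 0.0009494  -0.00447664  0.1176119 ]
```

carry_out:
  moves:
    - {"jaw": 0, "dx": 0.001, "dy": -0.0045, "dz": 0.02, "yaw": 0}
    - {"jaw": 0, "dx": 0, "dy": 0, "dz": 0.03, "yaw": 0}
    - {"jaw": 0, "dx": 0, "dy": 0, "dz": 0.03, "yaw": 0}
    - {"jaw": 0, "dx": 0, "dy": 0, "dz": 0.016, "yaw": 0}
    - {"jaw": 0, "dx": 0, "dy": 0, "dz": 0, "yaw": 0}
    - {"jaw": 0, "dx": 0, "dy": 0, "dz": 0, "yaw": 0}

```text
t: 8.15
tool_pos: [0.5322, 0.1106, 0.0842]
orientation: [-0.531, 3.095, -0.0]
force: [-0.1, -0.9, 0.8]
opening: 0.0005
gripper_force: 0.0
```

```bash
python3 s.py
python3 - <<'E'
from h import *
im=read_camera("side");s=read_state()
for P in(s["tool_pos"],[.531,.111,.061]):print((proj("side",P)-[150,140]+.5)*7)
a=cv2.resize(im[140:225,150:260],(770,595),interpolation=cv2.INTER_CUBIC);cv2.imwrite("pics/d.png",a[:,:,::-1])
E
```

```text
[0.53218178 0.11055293 0.08417666] [-0.11203331 -0.87075351  0.76523624] [ 0.11  0.08  1.79 -0.    1.27 -1.8 ]
y axis deg 109.47445415323689 tool shift to button top [0.00116512 0.00035194 0.02317489]
[398.70978735 351.50619758]
[399.45714229 398.7605906 ]
```

View pics/d.png

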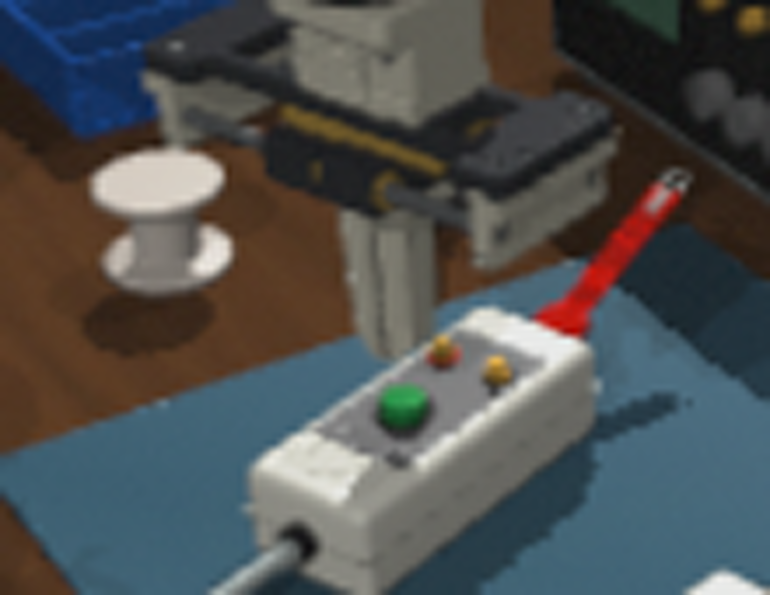

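The finger tips at (395,352) match the projected TCP (399,351). The green button top at (403,398) sits right under them, and the terminals are clear at (443,352) and (497,370).

carry_out:
  moves:
    - {"jaw": 0, "dx": 0.001, "dy": 0, "dz": 0.01, "yaw": 0}
    - {"jaw": 0, "dx": 0, "dy": 0, "dz": 0.006, "yaw": 0}
    - {"jaw": 0, "dx": 0, "dy": 0, "dz": 0.001, "yaw": 0}
    - {"jaw": 0, "dx": 0, "dy": 0, "dz": 0.00125, "yaw": 0}
    - {"jaw": 0, "dx": 0, "dy": 0, "dz": 0.00125, "yaw": 0}
    - {"jaw": 0, "dx": 0, "dy": 0, "dz": 0.00125, "yaw": 0}
    - {"jaw": 0, "dx": 0, "dy": 0, "dz": 0.00125, "yaw": 0}
    - {"jaw": 0, "dx": 0, "dy": 0, "dz": 0.001, "yaw": 0}

```text
t: 9.2
tool_pos: [0.5306, 0.1102, 0.0603]
orientation: [-0.532, 3.096, -0.0]
force: [-1.2, -0.3, 1.4]
opening: 0.0005
gripper_force: 0.7
```

carry_out:
  moves:
    - {"jaw": 0, "dx": 0, "dy": 0, "dz": 0.00125, "yaw": 0}
    - {"jaw": 0, "dx": 0, "dy": 0, "dz": 0.00125, "yaw": 0}
    - {"jaw": 0, "dx": 0, "dy": 0, "dz": 0.00125, "yaw": 0}
    - {"jaw": 0, "dx": 0, "dy": 0, "dz": 0.001, "yaw": 0}

```text
t: 9.7
tool_pos: [0.5305, 0.1102, 0.0556]
orientation: [-0.532, 3.096, -0.0]
force: [-1.1, -0.3, 4.1]
opening: 0.0002
gripper_force: 2.3
```

carry_out:
  moves:
    - {"jaw": 0, "dx": 0, "dy": 0, "dz": 0.001, "yaw": 0}
    - {"jaw": 0, "dx": 0, "dy": 0, "dz": 0.0005, "yaw": 0}
    - {"jaw": 0, "dx": 0, "dy": 0, "dz": 0, "yaw": 0}

```text
t: 10.07
tool_pos: [0.5306, 0.1102, 0.0545]
orientation: [-0.532, 3.096, -0.0]
force: [-4.0, -0.8, 8.6]
opening: 0.0006
gripper_force: 4.2
```

carry_out:
  moves:
    - {"jaw": 0, "dx": 0, "dy": 0, "dz": 0, "yaw": 0}
    - {"jaw": 0, "dx": 0, "dy": 0, "dz": 0, "yaw": 0}
    - {"jaw": 0, "dx": 0, "dy": 0, "dz": 0, "yaw": 0}
    - {"jaw": 0, "dx": 0, "dy": 0, "dz": 0, "yaw": 0}
    - {"jaw": 0, "dx": 0, "dy": 0, "dz": 0, "yaw": 0}
    - {"jaw": 0, "dx": 0, "dy": 0, "dz": 0, "yaw": 0}
    - {"jaw": 0, "dx": 0, "dy": 0, "dz": 0, "yaw": 0}
    - {"jaw": 0, "dx": 0, "dy": 0, "dz": 0, "yaw": 0}

```text
t: 11.08
tool_pos: [0.5307, 0.1102, 0.0545]
orientation: [-0.532, 3.096, -0.0]
force: [-3.3, -0.4, 8.3]
opening: 0.0005
gripper_force: 4.1
```

carry_out:
  moves:
    - {"jaw": 0, "dx": 0, "dy": 0, "dz": 0, "yaw": 0}
    - {"jaw": 0, "dx": 0, "dy": 0, "dz": 0, "yaw": 0}
    - {"jaw": 0, "dx": 0, "dy": 0, "dz": -0.002, "yaw": 0}
    - {"jaw": 0, "dx": 0, "dy": 0, "dz": -0.003, "yaw": 0}
    - {"jaw": 0, "dx": 0, "dy": 0, "dz": -0.004, "yaw": 0}
    - {"jaw": 0, "dx": 0, "dy": 0, "dz": -0.01, "yaw": 0}
    - {"jaw": 0, "dx": 0, "dy": 0, "dz": -0.03, "yaw": 0}
    - {"jaw": 0, "dx": 0, "dy": 0, "dz": -0.04, "yaw": 0}

```text
t: 12.08
tool_pos: [0.5294, 0.1101, 0.1429]
orientation: [0.531, -3.094, -0.0]
force: [0.5, 0.2, 0.2]
opening: 0.0001
gripper_force: 0.0
```

carry_out:
  moves:
    - {"jaw": 0, "dx": 0, "dy": 0, "dz": -0.05, "yaw": 0}
    - {"jaw": 0, "dx": 0, "dy": 0, "dz": -0.03, "yaw": 0}
    - {"jaw": 0, "dx": 0, "dy": 0, "dz": 0, "yaw": 0}
    - {"jaw": 0, "dx": 0, "dy": 0, "dz": 0, "yaw": 0}

```text
t: 12.58
tool_pos: [0.5299, 0.1101, 0.2219]
orientation: [0.532, -3.095, -0.0]
force: [-0.3, -0.8, -0.6]
opening: 0.0006
gripper_force: 0.0
```

```bash
python3 s.py
python3 - <<'E'
from h import *
im=read_camera("side");o=np.load("side.npy")
a=np.vstack([cv2.resize(x[155:230,170:280],(440,300),interpolation=cv2.INTER_CUBIC) for x in(o,im)]);cv2.imwrite("pics/e.png",a[:,:,::-1])
E
```

```text
[0.52992046 0.11012735 0.22187499] [-0.30374486 -0.81065188 -0.59473788] [ 0.11 -0.03  1.65  0.    1.52 -1.8 ]
y axis deg 109.4894393154236 tool shift to button top [-1.35583686e-03 -6.23853794e-05  1.60873317e-01]
```

View pics/e.png

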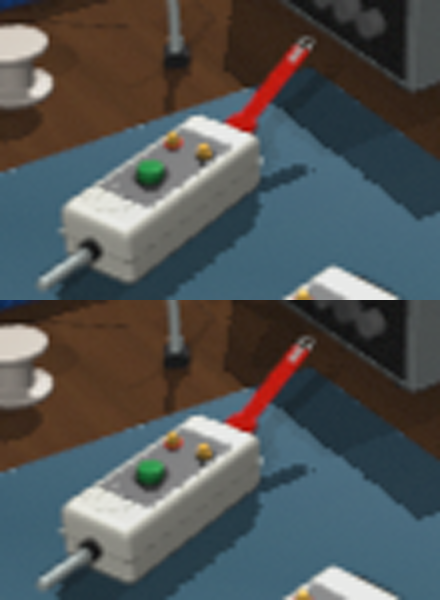

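Before and after match: the sonde hasn't shifted and the button is back up at (151,472). The arm is clear, so I'm handing in.

```bash
python3 -c "
from plant import close_job
print(close_job())"
```

```text
the job is handed in; nothing more can be done
None
```

I touched the earth stud first (about 5 N for at least 0.5 s), then pressed the flight sonde's green button fully in (about 8.5 N, held over 1.2 s); it sprang back, the sonde did not move, and I handed the job in at about 12.7 s with the arm clear.

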